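Point out the next gouge and the knot to carve

TASK

Show the apprentice the next cut by pointing, touching nothing: with the fingertips straight above and no more than 5 cm over it, point at the end of the red gouge handle in the rack and stay there for two seconds. Then point in the same way at the dark knot in the carved panel for two seconds. Finally lift the hand at least 15 cm clear of the panel, leaving every tool where it was.

Things in the scene. Friction and masses are not known exactly. Their poses are not given: they have to be found in the camera images.
- red_top (a point): centre of the upper end of the red handle of a gouge standing loose in the rack (230 mm above the bench): the gouge to point at; z up
- knot_top (a point): centre of the upper face of the dark, nearly black-brown round knot in the carved panel: the knot to point at; 26 mm across, 3 mm proud of the panel, 33 mm above the bench; z up
- gouge_red: carving gouge with red handle, upright in a rack hole; origin on its axis where the handle (115 mm tall, up to 29 mm across, z up) rests on the rack; steel blade 90 mm long hangs below
- gouge_blue: carving gouge with blue handle, upright in a rack hole; origin on its axis where the handle (115 mm tall, up to 29 mm across, z up) rests on the rack; steel blade 90 mm long hangs below
- gouge_green: carving gouge with green handle, upright in a rack hole; origin on its axis where the handle (115 mm tall, up to 29 mm across, z up) rests on the rack; steel blade 90 mm long hangs below
- gouge_pale: carving gouge with pale natural wood handle, upright in a rack hole; origin on its axis where the handle (115 mm tall, up to 29 mm across, z up) rests on the rack; steel blade 90 mm long hangs below
- gouge_black: carving gouge with black handle, upright in a rack hole; origin on its axis where the handle (115 mm tall, up to 29 mm across, z up) rests on the rack; steel blade 90 mm long hangs below
- rack: fixed dark wooden gouge rack, 100 x 348 x 115 mm, origin under its centre, long along its own y; five holes in a row 58 mm apart, a gouge in each, in any order; it stands on the left or the right half of the bench. Fixed at the side edges of the bench, 0.5 m or more to the side: green vise, blue grinder, drawer chest, all under 160 mm tall
- panel: fixed pale wooden carving panel with shallow ripples, 240 x 220 x 30 mm, origin under its centre, between four brass bench dogs lower than its top; it lies on the half of the bench without the rack
- knot: the knot itself (fixed on the panel), origin at its underside
- plug_a: white filler plug fixed on the panel, 26 mm across, 3 mm proud, as high as the knot; origin at the centre of its underside; not the knot
- plug_b: brass plug fixed on the panel, 26 mm across, 3 mm proud, as high as the knot; origin at the centre of its underside; not the knot
- pencil: loose flat yellow carpenter pencil lying on the panel along its far edge, 13 x 145 x 8 mm. Also on the bench, loose, along its far edge (x over 0.76 m): a wooden mallet (215 mm tall), a white glue bottle (150 mm), a yellow tin and a sharpening stone

How it is judged:
By the outcome, as a careful person would: the job done as asked, in the order asked, and still so for the second after the job is handed in, with the robot touching nothing.
It also fails if it takes over 45 s, if anything falls off the work surface, if the arm or the gripper's body presses on something with over 40 N, if the wrist force passes 120 N, or if a joint passes its speed limit or range.

ROBOT

A 6-joint arm with a two-finger parallel gripper is mounted at the origin on the work surface. World frame = base frame: x ahead of the robot, y to its left, z up, the work surface at z = 0. Lengths are in m, angles in rad, forces in N, time in s.
With the tool pointing down it reaches from about 0.4 to 0.825 m from the base axis. Payload 7 kg.
Tool frame: the origin (TCP) lies at the very end of the fingers, on their centre line; the grasp point (between the pads) lies 19 mm behind it (arm.pinch_z is the z of the grasp point in the tool frame, in m); z points along the fingers, y is the direction in which the jaws open and shut (so a half turn about z gives the same grasp; the last joint's range is limited). The gripper opens to 88 mm and grips with 3 to 60 N. Pads are 19 mm wide; open, the fingers measure 130 mm over their backs; the gripper's body (78 mm by 193 mm) begins 47 mm behind the grasp point.
Start: joints at [1.511, 0.359, 0.012, 0, -1.224, -0.288], TCP at [0.23, 0.635, 0.227] pointing down, gripper open.
Joint ranges: [-3.07, 3.07], [-1.43, 2.12], [-1.02, 1.25], [-3.03, 1.67], [-3.05, -0], [-3.03, 3.03]. Speed limits (rad/s): [2.39, 2.39, 3.01, 3.14, 3.14, 3.14].

INTERFACE

Orientations are given as [roll, pitch, yaw] about the fixed x, y, z axes, in that order (R = Rz(yaw) Ry(pitch) Rx(roll)).
In Python, from station import arm gives the robot as it stands.
- The arm moves only by the tool drive_tool, never from a script. Its argument "targets" is a list of rows, each a list of 6 numbers: the shift along the world's x, y, z in units of 0.04 m (1.0 is 0.04 m), then the turn, a rotation vector about the world's x, y, z in units of 6 degrees (1.0 is 6 degrees). In form: [[x, y, z, wx, wy, wz], ...]. A call has 1 to 5 rows; each row shifts and turns the commanded pose from where the row before left it; what a row does not reach is not made up. A row lasts 1/8 s, in which the tool goes at most 62.5 mm and 10.7 degrees, less where a joint would pass 70% of its speed; a pose out of reach is approached as far as the arm can. A call with a number of a shift or a turn outside -1 to 1 is refused whole. A call with a gripper value outside its range is refused whole. "claw" is the opening, from 0 (shut) to 1 (fully open), set as the call begins (left out, the last holds). The fingers move at their own pace and stop on an object; "newtons" is the grip in N (left out, the last holds). Time passes only in rows, so rows that do not move let the fingers close. It gives the time, the measured TCP pose, the force and the opening at its end, in the units of the state.
- arm.get_state(): the state, without advancing time (a new reading comes with each control period).
- arm.grab_frame(name): name is "scene" or "top" or "wrist"; returns (picture, depth): 400x640x3 uint8, red, green, blue; 400x640 float32, m along the optical axis (not along the pixel's ray), 0 where there is no reading.
- arm.get_calibration(name): a dict with "mtx" (3x3 intrinsics, pixels), "origin" and "rotation" of the camera in the world. Camera axes: x right, y up, looking along -z (the intrinsics and any distortion apply to the point x, -y, -z); pixel columns grow to the right and rows downward; lengths in m; the calibration is good to about 2 mm. A picture is of the moment at which its call begins: read the wrist's pose just before it. get_calibration takes no time and is no camera call; for the wrist camera it gives the pose at the moment of the call.
- arm.job_done(): hands the job in, once; it reports no verdict.
Trained networks look in the newest picture that a camera, given by its name, has taken for a name from the list of things; names that differ only in an ending like _2 or _b are one class to them, and where a whole thing is asked for, a point or a joint stands for the part that bears it (a point fixed in the world has none). Each returns a list of dicts, best first, with "score" (0 to 1); they miss things now and then, are a little off and sometimes report something else, mostly with a low value. They report only what shows in the picture. A call takes as long as a camera call.
- arm.search_frame(target, camera): "point" ([x, y, z] in m, in the coordinates of the camera as it stood for that picture, good to about 4 mm: the middle of the surface that is visible of it).
- arm.cut_out(target, camera): "pixels" (400x640 bool, what is visible of it).
- arm.landmark_of(target, camera): "point" ([x, y, z] in m, in the coordinates of the camera as it stood for that picture, good to about 4 mm: a listed point, or the origin of a listed thing).
The state is a dict: "t": time; "q": joint angles; "qd": joint speeds; "joint_efforts": joint torques, N m; "eef_pos": TCP position; "ee_rot": TCP orientation; "force": force on the tool from outside, world axes, zero at the start; "moment": the same for the moment, N m; "width": finger opening in m.
Only numpy, scipy, OpenCV 4.12 (cv2) and the standard library are available. Lean on these libraries where they do the work, as an engineer would, in place of code of your own. Each camera call takes 0.05 s, during which the arm holds its last target. There are 200 camera calls.

## Working session

There is one attempt and no reset: what is moved stays moved. The work goes in short steps, Python scripts to look and compute and a tool call to move; the robot and the scene stay as the last step left them, time stands still between calls to the robot, and variables do not carry over. Pictures are saved under pics/ and viewed, about 8 in all and at most 12, crops included, and the job is handed in when it is done.

Besides the shell and the picture viewer there is one more tool, called after "Request:" by a JSON object that holds its "fn" and its "kwargs", one argument or row to a line. drive_tool: Moves the arm, as the interface text tells. Shifts and turns lie within -1 to 1; 1 stands for 0.04 m of shift or 6 degrees of turn. Its arguments: {"type":"object","properties":{"targets":{"type":"array"},"claw":{"type":"number"},"newtons":{"type":"number"}},"required":["targets"]}

```bash
mkdir -p pics
cat > h.py <<'E'
from station import arm
import numpy as np, cv2
def world(c,p):
    k=arm.get_calibration(c); return np.array(k["origin"])+np.array(k["rotation"])@np.array(p)
def look(c,f):
    im,d=arm.grab_frame(c); cv2.imwrite("pics/"+f,im[:,:,::-1]); return im,d
def rep(c,names,fn="landmark_of"):
    for n in names:
        for r in getattr(arm,fn)(n,c)[:2]: print(c,n,round(r["score"],2),world(c,r["point"]).round(3))
E
python3 - <<'E'
from h import *
s=arm.get_state(); print(s["t"],s["eef_pos"],s["ee_rot"],s["width"])
look("top","top.png"); rep("top",["red_top","knot_top","gouge_red","panel","rack","plug_a"])
look("scene","scene.png"); rep("scene",["red_top","knot_top"])
E
```

```text
0.0 [0.22991798 0.63411997 0.22562409] [ 3.13994201e+00 -1.35974452e-04 -3.47924229e-01] 0.08743840881637119
top red_top 0.54 [1.96  1.471 2.651]
top knot_top 0.63 [2.303 1.814 2.994]
top gouge_red 0.62 [2.144 1.655 2.835]
top panel 0.87 [2.344 1.855 3.036]
top panel 0.6 [2.149 1.66  2.84 ]
top rack 0.85 [2.325 1.836 3.016]
top plug_a 0.47 [2.303 1.814 2.995]
top plug_a 0.46 [2.293 1.803 2.984]
scene red_top 0.76 [-0.205 -1.549 -0.343]
scene red_top 0.21 [-0.282 -1.625 -0.42 ]
scene knot_top 0.6 [-0.553 -1.897 -0.691]
```

The rotation isn't a 3x3 matrix, as I had assumed. I'll check its format and view the pictures.

Run:
```python
from h import *
for c in("top","scene","wrist"):print(arm.get_calibration(c))
```

```text
{'mtx': array([[411.92972647,   0.        , 317.70087703],
       [  0.        , 411.92972647, 202.26620866],
       [  0.        ,   0.        ,   1.        ]]), 'origin': array([ 0.48025465, -0.0088406 ,  1.17160765]), 'rotation': array([ 0.06188959,  0.01476315, -1.58015747])}
{'mtx': array([[479.04018421,   0.        , 321.95308703],
       [  0.        , 479.04018421, 199.98643958],
       [  0.        ,   0.        ,   1.        ]]), 'origin': array([ 1.219827 , -0.124128 ,  1.0816564]), 'rotation': array([0.62503334, 0.01162424, 1.35452813])}
{'mtx': array([[291.91531763,   0.        , 321.84368005],
       [  0.        , 291.91531763, 200.40724904],
       [  0.        ,   0.        ,   1.        ]]), 'origin': array([0.29287629, 0.61238111, 0.38538012]), 'rotation': array([-2.49256258e-01, -4.25339056e-04, -1.92021093e+00])}
```

View pics/top.png

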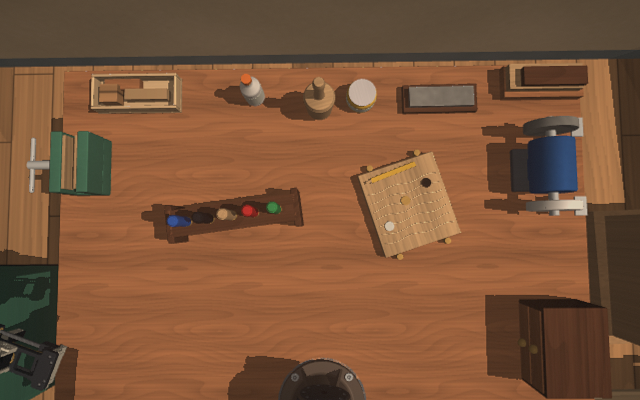

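View pics/scene.png

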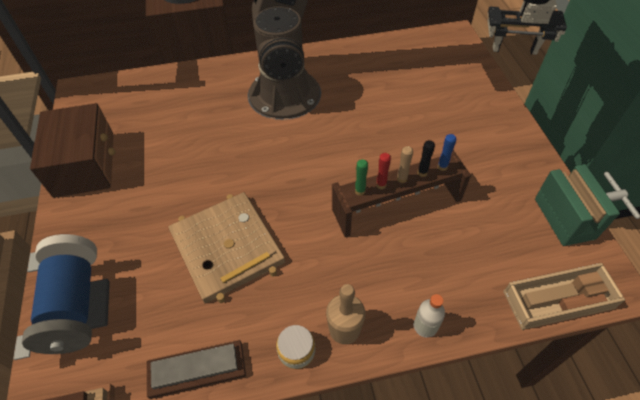

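Top view: red handle at about (248,211), between the green (273,208) and pale (226,214) ones. The dark knot is at (426,183), white plug at (390,226) and brass plug at (404,200). The scene view agrees: red second from the panel side, knot at (207,265). The rotations are rpy.

```bash
cat > h.py <<'E'
from station import arm
import numpy as np, cv2
from scipy.spatial.transform import Rotation as Ro
def cam(c):
    k=arm.get_calibration(c); return k["mtx"],k["origin"],Ro.from_euler("xyz",k["rotation"]).as_matrix()
def world(c,p):
    K,o,R=cam(c); return o+R@np.array(p)
def ray(c,u,v,z):  # pixel onto plane at height z
    K,o,R=cam(c); d=np.linalg.solve(K,[u,v,1.]); d=R@(d*[1,-1,-1]); return o+d*(z-o[2])/d[2]
def look(c,f):
    im,d=arm.grab_frame(c); cv2.imwrite("pics/"+f,im[:,:,::-1]); return im,d
def rep(c,names,fn="landmark_of"):
    for n in names:
        for r in getattr(arm,fn)(n,c)[:2]: print(c,n,round(r["score"],2),world(c,r["point"]).round(3))
E
python3 - <<'E'
from h import *
look("top","t2.png"); rep("top",["red_top","knot_top","gouge_red","gouge_green","gouge_pale","rack","panel"])
look("scene","s2.png"); rep("scene",["red_top","knot_top","gouge_red"])
print(ray("top",248,211,.23),ray("top",426,183,.033))
print(ray("scene",207,265,.033),ray("scene",384,155,.23))
for c in ("top","scene"):
  for n in("red_top","knot"):
    for r in arm.cut_out(n,c)[:2]:
      v,u=np.nonzero(r["pixels"]); print(c,n,r["score"],u.mean(),v.mean(),u.min(),u.max(),v.min(),v.max())
E
```

```text
top red_top 0.56 [ 0.558 -0.233  0.029]
top red_top 0.53 [0.523 0.167 0.229]
top knot_top 0.44 [ 0.607 -0.297  0.033]
top gouge_red 0.65 [0.523 0.173 0.113]
top gouge_green 0.68 [ 0.486 -0.192  0.026]
top gouge_green 0.64 [0.531 0.111 0.115]
top gouge_pale 0.65 [0.516 0.224 0.114]
top rack 0.61 [ 0.517  0.228 -0.002]
top rack 0.52 [ 0.484 -0.192  0.024]
top panel 0.83 [ 0.545 -0.245  0.001]
scene red_top 0.79 [0.526 0.173 0.231]
scene red_top 0.64 [0.529 0.113 0.114]
scene knot_top 0.47 [ 0.608 -0.294  0.037]
scene gouge_red 0.55 [0.524 0.173 0.11 ]
scene gouge_red 0.51 [0.498 0.339 0.116]
[0.52031554 0.16455002 0.23      ] [ 0.60130359 -0.29286589  0.033     ]
[ 0.60811219 -0.29253282  0.033     ] [0.52275017 0.16800256 0.23      ]
top red_top 0.68 249.87898089171975 211.15286624203821 242 258 206 216
top knot 0.65 425.69444444444446 182.38888888888889 421 430 178 187
top knot 0.29 225.88349514563106 214.2766990291262 216 236 208 220
scene red_top 0.73 382.4758064516129 169.252688172043 376 389 152 188
scene knot 0.41 425.1954887218045 157.16290726817041 416 434 140 175
```

Both views agree: red_top ≈ (0.523, 0.170, 0.230) and knot_top ≈ (0.606, -0.294, 0.033). First I'll lift, shut the fingers, and travel high.

Request:
{"fn": "drive_tool", "kwargs": {
  "targets": [
    [0,0,1,0,0,0],
    [0,0,1,0,0,0],
    [0.5,-1,0.5,0,0,0],
    [0.6,-1,0,0,0,0],
    [0.6,-1,0,0,0,0]
  ],
  "claw": 0
}}

```text
t: 1.92
eef_pos: [0.2985, 0.5135, 0.327]
ee_rot: [-3.141, 0.0, -0.347]
force: [-0.4, -0.1, -0.4]
width: 0.0434
```

Request:
{"fn": "drive_tool", "kwargs": {
  "targets": [
    [0.6,-1,0,0,0,0],
    [0.6,-1,0,0,0,0],
    [0.6,-1,0,0,0,0],
    [0.6,-1,0,0,0,0],
    [0.6,-1,0,0,0,0]
  ]
}}

```text
t: 2.55
eef_pos: [0.4186, 0.3132, 0.3269]
ee_rot: [-3.141, -0.0, -0.347]
force: [0.2, 1.2, -0.1]
width: 0.0007
```

Request:
{"fn": "drive_tool", "kwargs": {
  "targets": [
    [0.8,-0.8,0,0,0,0],
    [0.8,-0.8,0,0,0,0],
    [0.5,-0.6,0,0,0,0],
    [0,0,0,0,0,0],
    [0,0,0,0,0,0]
  ]
}}

```text
t: 3.18
eef_pos: [0.5019, 0.2266, 0.3266]
ee_rot: [-3.141, 0.0, -0.348]
force: [-1.0, -0.2, -0.3]
width: 0.0004
```

Run:
```python
from h import *
s=arm.get_state(); print(s["t"],s["eef_pos"],s["q"],s["width"],s["force"])
look("wrist","w1.png"); rep("wrist",["red_top","gouge_red"])
for r in arm.cut_out("red_top","wrist")[:2]:
  v,u=np.nonzero(r["pixels"]); print(r["score"],u.min(),u.max(),v.min(),v.max())
```

```text
3.175 [0.50193652 0.22658732 0.32655753] [ 7.79655606e-01  1.03205249e-01 -9.78221985e-02 -1.62373177e-04
 -1.36972169e+00  4.42853396e-01] 0.0004266273686493462 [-1.03067806 -0.17673381 -0.32299043]
wrist red_top 0.8 [0.524 0.169 0.233]
wrist gouge_red 0.7 [0.514 0.225 0.114]
wrist gouge_red 0.67 [0.527 0.174 0.118]
0.69 350 389 137 170
```

View pics/w1.png

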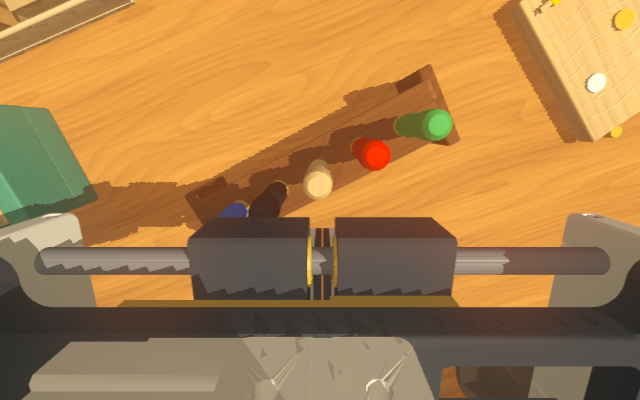

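The wrist view shows the red handle's end at (376,155), between pale (318,180) and green (437,124). The fingers are shut with nothing near them. Its estimate of (0.524, 0.169) agrees with the others. I'll go over it and then down to z ≈ 0.257.

Request:
{"fn": "drive_tool", "kwargs": {
  "targets": [
    [0.3,-0.75,0,0,0,0],
    [0.24,-0.68,0,0,0,0],
    [0,0,0,0,0,0],
    [0,0,-0.6,0,0,0],
    [0,0,-0.6,0,0,0]
  ]
}}

```text
t: 4.0
eef_pos: [0.5234, 0.1703, 0.2782]
ee_rot: [-3.141, -0.0, -0.347]
force: [0.6, 0.1, -0.8]
width: 0.0003
```

Request:
{"fn": "drive_tool", "kwargs": {
  "targets": [
    [0,0,-0.5,0,0,0],
    [0,0,0,0,0,0],
    [0,0,0,0,0,0],
    [0,0,0,0,0,0]
  ]
}}

```text
t: 4.5
eef_pos: [0.5241, 0.1699, 0.2597]
ee_rot: [-3.14, -0.001, -0.347]
force: [0.1, -0.3, 0.3]
width: 0.0002
```

Run:
```python
from h import *
s=arm.get_state(); print(s["t"],s["eef_pos"],s["force"])
a=look("wrist","w2.png")[0]; rep("wrist",["red_top","gouge_pale","gouge_green"])
b=look("scene","s3.png")[0]; rep("scene",["red_top"])
cv2.imwrite("pics/c3.png",np.hstack([cv2.resize(a[:,:,::-1],(400,250)),cv2.resize(b[100:225,300:500,::-1],(400,250))]))
```

```text
4.5 [0.52406578 0.16988865 0.25968068] [ 0.12167227 -0.32197087  0.34562602]
wrist red_top 0.77 [0.525 0.164 0.232]
wrist gouge_pale 0.72 [0.514 0.226 0.114]
wrist gouge_green 0.86 [0.532 0.108 0.115]
scene red_top 0.64 [0.527 0.169 0.231]
```

View pics/c3.png

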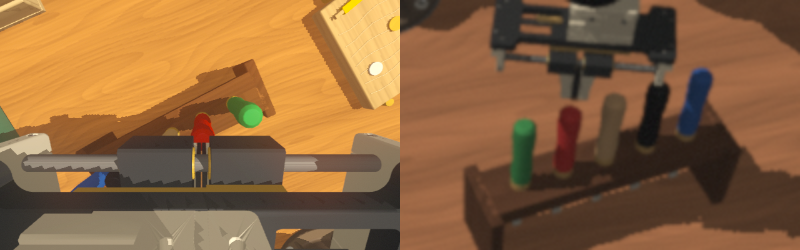

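The wrist crop (left) shows the shut tips right in front of and over the red end. The scene crop (right) shows the tips above the red handle with a gap. The midpoint of pale and green is (0.523, 0.167), so the error is about 2 mm. I'll nudge and hold for 2.5 s.

Request:
{"fn": "drive_tool", "kwargs": {
  "targets": [
    [0,-0.05,-0.05,0,0,0],
    [0,0,0,0,0,0],
    [0,0,0,0,0,0],
    [0,0,0,0,0,0],
    [0,0,0,0,0,0]
  ]
}}

```text
t: 5.42
eef_pos: [0.5237, 0.1674, 0.2566]
ee_rot: [3.142, -0.0, -0.348]
force: [0.2, -0.1, -0.3]
width: 0.0001
```

Request:
{"fn": "drive_tool", "kwargs": {
  "targets": [
    [0,0,0,0,0,0],
    [0,0,0,0,0,0],
    [0,0,0,0,0,0],
    [0,0,0,0,0,0],
    [0,0,0,0,0,0]
  ]
}}

```text
t: 6.05
eef_pos: [0.5237, 0.1673, 0.2566]
ee_rot: [3.142, 0.0, -0.348]
force: [0.6, -1.2, -0.8]
width: 0.0004
```

Request:
{"fn": "drive_tool", "kwargs": {
  "targets": [
    [0,0,0,0,0,0],
    [0,0,0,0,0,0],
    [0,0,0,0,0,0],
    [0,0,0,0,0,0],
    [0,0,0,0,0,0]
  ]
}}

```text
t: 6.68
eef_pos: [0.5237, 0.1674, 0.2566]
ee_rot: [-3.142, -0.0, -0.348]
force: [0.7, -0.3, 0.3]
width: 0.0001
```

Request:
{"fn": "drive_tool", "kwargs": {
  "targets": [
    [0,0,0,0,0,0],
    [0,0,0,0,0,0],
    [0,0,0,0,0,0],
    [0,0,0,0,0,0],
    [0,0,0,0,0,0]
  ]
}}

```text
t: 7.3
eef_pos: [0.5237, 0.1673, 0.2566]
ee_rot: [3.142, 0.0, -0.348]
force: [-0.0, -0.2, 0.5]
width: 0.0003
```

Request:
{"fn": "drive_tool", "kwargs": {
  "targets": [
    [0,0,0,0,0,0],
    [0,0,0.7,0,0,0],
    [0,0,0.8,0,0,0],
    [0,-0.6,0,0,0,0],
    [0.2,-1,0,0,0,0]
  ]
}}

```text
t: 7.92
eef_pos: [0.5314, 0.1031, 0.3165]
ee_rot: [-3.141, 0.0, -0.346]
force: [0.6, 0.2, -0.5]
width: 0.0004
```

Request:
{"fn": "drive_tool", "kwargs": {
  "targets": [
    [0.2,-1,0,0,0,0],
    [0.2,-1,0,0,0,0],
    [0.2,-1,0,0,0,0],
    [0.2,-1,0,0,0,0],
    [0.2,-1,0,0,0,0]
  ]
}}

```text
t: 8.55
eef_pos: [0.5713, -0.0985, 0.316]
ee_rot: [3.141, 0.001, -0.348]
force: [0.6, 0.6, -0.3]
width: 0.0008
```

Request:
{"fn": "drive_tool", "kwargs": {
  "targets": [
    [0.2,-1,0,0,0,0],
    [0.2,-1,-0.5,0,0,0],
    [0.2,-1,-1,0,0,0],
    [0,0,-1,0,0,0],
    [0,0,0,0,0,0]
  ]
}}

```text
t: 9.18
eef_pos: [0.5929, -0.2172, 0.2126]
ee_rot: [3.14, 0.008, -0.349]
force: [0.4, -0.3, 0.4]
width: 0.0003
```

Run:
```python
from h import *
s=arm.get_state(); print(s["t"],s["eef_pos"],s["q"],s["force"])
look("wrist","w4.png"); rep("wrist",["knot_top","plug_a","plug_b"])
for r in arm.cut_out("knot","wrist")[:2]:
  v,u=np.nonzero(r["pixels"]); print(r["score"],u.mean(),v.mean(),ray("wrist",u.mean(),v.mean(),.033))
```

```text
9.175 [ 0.59294577 -0.2171628   0.21261897] [-4.30230249e-02  3.01292079e-01 -1.03267202e-01 -9.76650744e-04
 -1.17388938e+00  1.26476778e+00] [ 0.37173532 -0.26673659  0.3883748 ]
wrist plug_a 0.92 [ 0.563 -0.235  0.035]
wrist plug_a 0.61 [ 0.643 -0.199  0.04 ]
wrist plug_b 0.92 [ 0.563 -0.234  0.036]
wrist plug_b 0.61 [ 0.643 -0.198  0.041]
0.73 381.37075718015666 150.20104438642298 [ 0.61076407 -0.29479346  0.033     ]
```

View pics/w4.png

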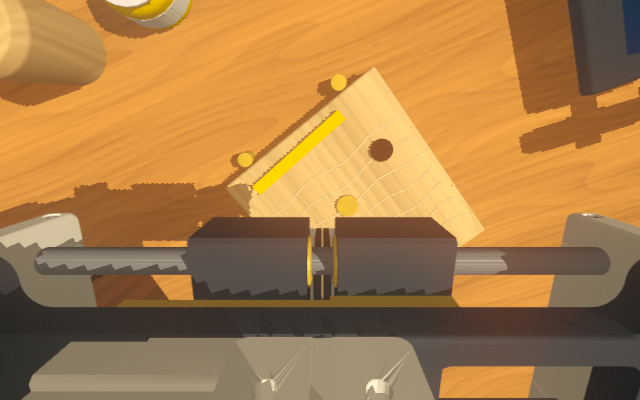

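The wrist view shows the dark knot at (381,150), the brass plug at (347,206), and the pencil at (300,155), well clear. The pixel ray gives (0.611, -0.295); top and scene give (0.604–0.608, -0.293). I'll use (0.608, -0.294) and z ≈ 0.058.

Request:
{"fn": "drive_tool", "kwargs": {
  "targets": [
    [0.2,-1,0,0,0,0],
    [0.18,-0.92,0,0,0,0],
    [0,0,-0.8,0,0,0],
    [0,0,-0.8,0,0,0],
    [0,0,-0.8,0,0,0]
  ]
}}

```text
t: 10.05
eef_pos: [0.6119, -0.2934, 0.1215]
ee_rot: [-3.141, -0.003, -0.347]
force: [-0.3, 0.4, -0.9]
width: 0.0004
```

Request:
{"fn": "drive_tool", "kwargs": {
  "targets": [
    [0,0,-0.7,0,0,0],
    [0,0,-0.4,0,0,0],
    [0,0,0,0,0,0],
    [0,0,0,0,0,0]
  ]
}}

```text
t: 10.55
eef_pos: [0.6119, -0.2936, 0.0782]
ee_rot: [3.142, -0.002, -0.347]
force: [-0.0, 0.5, 0.5]
width: 0.0002
```

Run:
```python
from h import *
s=arm.get_state(); print(s["t"],s["eef_pos"],s["force"])
a=look("wrist","w5.png")[0]; rep("wrist",["knot_top"])
b=look("scene","s5.png")[0]; rep("scene",["knot_top"])
cv2.imwrite("pics/c5.png",np.hstack([cv2.resize(a[:,:,::-1],(400,250)),cv2.resize(b[180:305,120:320,::-1],(400,250))]))
```

```text
10.55 [ 0.61192596 -0.29361802  0.07816145] [-0.01920412  0.4505921   0.4841629 ]
wrist knot_top 0.82 [ 0.603 -0.296  0.031]
scene knot_top 0.64 [ 0.607 -0.293  0.037]
```

View pics/c5.png

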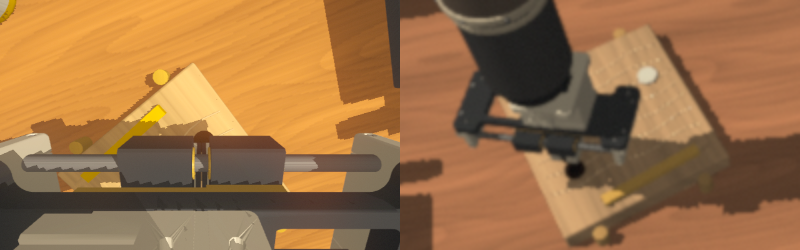

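The wrist crop (left) shows the knot right behind the shut tips. In the scene crop (right) the tips hover over the knot at (574,170). The TCP is about 4 mm too far in x and 2 cm too high, so I'll correct that and hold.

Request:
{"fn": "drive_tool", "kwargs": {
  "targets": [
    [-0.1,0,-0.3,0,0,0],
    [0,0,-0.2,0,0,0],
    [0,0,0,0,0,0],
    [0,0,0,0,0,0],
    [0,0,0,0,0,0]
  ]
}}

```text
t: 11.38
eef_pos: [0.6071, -0.2935, 0.0568]
ee_rot: [3.142, -0.0, -0.348]
force: [-0.5, -0.7, -0.0]
width: 0.0004
```

Request:
{"fn": "drive_tool", "kwargs": {
  "targets": [
    [0,0,0,0,0,0],
    [0,0,0,0,0,0],
    [0,0,0,0,0,0],
    [0,0,0,0,0,0],
    [0,0,0,0,0,0]
  ]
}}

```text
t: 12.0
eef_pos: [0.6069, -0.2935, 0.0566]
ee_rot: [3.142, -0.0, -0.348]
force: [-0.1, -0.2, 0.9]
width: 0.0003
```

Request:
{"fn": "drive_tool", "kwargs": {
  "targets": [
    [0,0,0,0,0,0],
    [0,0,0,0,0,0],
    [0,0,0,0,0,0],
    [0,0,0,0,0,0],
    [0,0,0,0,0,0]
  ]
}}

```text
t: 12.62
eef_pos: [0.6069, -0.2934, 0.0566]
ee_rot: [3.142, 0.0, -0.348]
force: [-0.2, -0.4, 0.9]
width: 0.0006
```

Request:
{"fn": "drive_tool", "kwargs": {
  "targets": [
    [0,0,0,0,0,0],
    [0,0,0,0,0,0],
    [0,0,0,0,0,0],
    [0,0,0,0,0,0],
    [0,0,0,0,0,0]
  ]
}}

```text
t: 13.25
eef_pos: [0.6069, -0.2934, 0.0566]
ee_rot: [-3.142, -0.0, -0.348]
force: [-0.2, 0.2, 0.6]
width: 0.0005
```

Request:
{"fn": "drive_tool", "kwargs": {
  "targets": [
    [0,0,0,0,0,0],
    [0,0,0,0,0,0],
    [0,0,0.6,0,0,0],
    [0,0,0.8,0,0,0],
    [0,0,0.8,0,0,0]
  ]
}}

```text
t: 13.88
eef_pos: [0.6067, -0.2934, 0.1454]
ee_rot: [3.141, 0.0, -0.348]
force: [0.5, -0.6, 0.5]
width: 0.0006
```

Request:
{"fn": "drive_tool", "kwargs": {
  "targets": [
    [0,0,0.8,0,0,0],
    [0,0,0.8,0,0,0],
    [0,0,0.8,0,0,0],
    [0,0,0.8,0,0,0],
    [0,0,0.4,0,0,0]
  ]
}}

```text
t: 14.5
eef_pos: [0.6073, -0.2936, 0.2907]
ee_rot: [-3.141, -0.003, -0.348]
force: [0.5, -0.0, 0.3]
width: 0.0005
```

Request:
{"fn": "drive_tool", "kwargs": {
  "targets": [
    [0,0,0,0,0,0],
    [0,0,0,0,0,0],
    [0,0,0,0,0,0],
    [0,0,0,0,0,0]
  ]
}}

```text
t: 15.0
eef_pos: [0.6066, -0.2934, 0.2876]
ee_rot: [3.141, 0.001, -0.348]
force: [0.9, 0.8, 0.1]
width: 0.0006
```

Run:
```python
from h import *
s=arm.get_state(); print(s["t"],s["eef_pos"],s["force"],abs(s["qd"]).max())
b=look("scene","s6.png")[0]
rep("scene",["red_top","gouge_red","knot_top"])
a=cv2.imread("pics/scene.png")[100:250,300:500]; c=cv2.imread("pics/s6.png")[100:250,300:500]
print("rack diff",cv2.absdiff(a,c).mean(),(cv2.absdiff(a,c).max(2)>40).sum())
```

```text
15.0 [ 0.60663604 -0.29338725  0.28758874] [0.92902522 0.83260843 0.09769755] 0.006665051080537273
scene red_top 0.83 [0.526 0.171 0.233]
scene knot_top 0.72 [0.517 0.228 0.113]
scene knot_top 0.64 [ 0.609 -0.291  0.039]
rack diff 21.005377777777777 8493
```

View pics/s6.png

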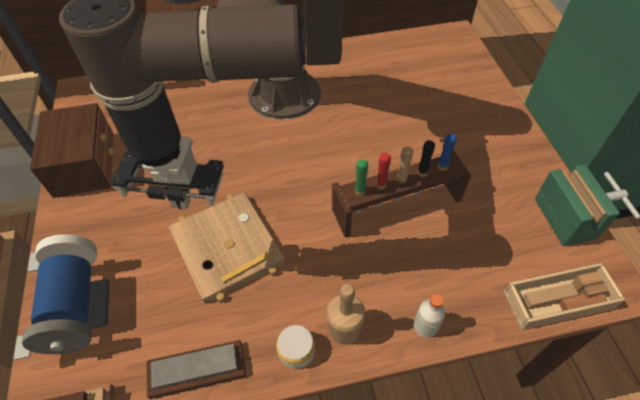

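All the tools are where they were: red at (384,168), all five gouges upright, and the pencil in place. The hand is about 25 cm above the panel, and the pixel difference at the rack is the arm's shadow.

```bash
python3 -c "
from station import arm
print(arm.job_done())"
```

```text
the job is handed in; nothing more can be done
None
```

The job is done and handed in at 15.0 s of robot time, with both targets pointed at in order and nothing touched.

- **Red gouge:** I held the shut fingertips about 27 mm above the end of the red handle, within a few millimetres sideways, for about 2.5 s.
- **Knot:** I then held them about 24 mm above the dark knot for about 2.4 s. The cameras put the knot's x anywhere from 0.603 to 0.611 m, and I pointed at 0.607, well within its 26 mm width.
- **Finish:** I lifted the hand to z = 0.288 m, about 25 cm above the panel.

**Last checks:** The final scene picture showed all five gouges upright in the rack and the pencil in place. Forces read between moves were only noise, about 1 N.

**Checks that disagreed:**
- The pixel comparison of the rack before and after differed a lot. I put that down to the arm's shadow; the detected red-handle position matched the first reading within about 3 mm.
- The networks gave some false detections, such as the knot on the rack. I discarded these against the pictures.

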